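# Seat a microscope tube in the vee cradle and clamp it

## Task

Roll the metal microscope tube along the deck into the vee of the cradle without lifting it, and let go so that it settles there by itself. Then slide it gently endwise along the vee until its end rests against the steel stop plate, and only then swing the clamp arm over and press it down until its sprung pad is squeezed about half way in on the tube. Leave the arm so, and leave the other things on the table alone.

Things in the scene. Friction and masses are not known exactly. Their poses are not given: they have to be found in the camera images.
- tube: aluminium tube, a plain cylinder 36 mm in diameter, 120 mm long, 0.24 to 0.38 kg, flat closed ends, dark rings. Origin in the middle of its axis, y along the axis. Starts lying on the cradle's deck, about parallel to the vee; rolls easily. Delicate: push it with at most 18 N, keep it below 0.6 m/s (dropping off the deck's edge into the vee by itself gives 0.35 m/s)
- cradle: vee cradle fixed to the table. Origin on the table under the vee's bottom line, z up. The vee runs along y, the deck lies on its -x side, the clamp's hinge on its +x side, the stop plate at its +y end. Deck: flat, top at z = 50 mm, x = -130 to -16.5 mm, y = -55 to 55 mm, with a lip 5 mm high at its -x end. Block and base end at y = -60 mm
- deck_edge (a point): middle of the edge where the deck ends and the vee begins (cradle x = -16.5 mm, z = 50 mm). Vee: 90 degrees, y = -55 to 55 mm; from this edge one face goes down to the bottom line (x = 0, z = 33.5 mm), the other rises from there to x = 31.5 mm, z = 65 mm. A tube rolled until its axis is past this edge falls in
- seat (a point): where the middle of the tube's axis is when it is seated in the vee and butts against the stop: cradle x = 0, y = 0, z = 59 mm. The tube's other end then lies at y = -60 mm, 5 mm out of the vee block, free to be pushed
- stop (a point): point on the face of the steel stop plate, an upright plate across the vee's +y end: face at cradle y = 60 mm, x = -28 to 28 mm, up to z = 70 mm. The plate is rigid: the tube is felt to come home
- hinge (a point): middle of the clamp arm's hinge axis, parallel to the cradle's y, at cradle x = 75 mm, y = 0, z = 105 mm, between two cheeks (49 mm over all, up to z = 115 mm). Stiff: 1.5 N m of friction, less the arm's weight: 7 to 9 N at the handle. The arm stays where it is left, also against the pad's spring
- clamp_arm: steel arm, 22 mm wide, 12 mm thick, origin on the hinge axis. Unturned against the cradle it is level, pointing to the cradle's -x over the tube; it turns about +y from -0.3 (handle low) to 1.85 rad, starting upright (1.57 to 1.8). Under it, 75 mm from the hinge, a rubber ball pad 18 mm across on a spring plunger: 4 N to start, then 2 N per mm, stroke 8 mm (half in: 12 N; bottomed: 20 N)
- handle (a point): middle of the handle, a black bar 16 mm thick, 70 mm long, across the arm's end, 150 mm from the hinge. Here the pad's force is felt at half, on top of the 7 to 9 N for the free swing, and travel is double the pad's. The pad's set screw differs by up to 8 mm either way each time and is not measured: the pad meets the seated tube at an arm angle between -0.11 and 0.11 rad
- rack_white: white tube rack on a grey foot, 108 x 128 x 63 mm, with some capped sample tubes up to 84 mm; fixed; origin under its middle. Leave it alone
- screwdriver: small screwdriver, 150 mm, lying on the table; origin under its middle. Leave it alone
- lens_cap: black plastic cap, 40 mm across, 12 mm high, on the table; origin under its middle. Leave it alone
- lock_ring: steel ring, 42 mm across with a 30 mm hole, 10 mm high, on the table; origin under its middle. Leave it alone
- oil_bottle: small amber bottle, 32 mm across, 70 mm high, on the table; origin under its middle. Leave it alone
- slide_box: closed grey box, 100 x 80 x 30 mm, on the table; origin under its middle. Leave it alone
- beaker: white plastic beaker, 70 mm across, 90 mm high, on the table; origin under its middle. Leave it alone
Not all that is in view belongs to the job. Several things have the shape of the tube; the one meant has the colours described above.

How it is judged (in metres and radians):
On the way, in this order (a step that is already met when the one before it is completed fails the run):
1. the tube lies settled in the vee, let go, with the clamp not yet on it (x of tube in the frame of cradle between -0.002 and 0.002 m and z of tube in the frame of cradle between 0.057 and 0.061 m and angle between the y axis of tube and the y axis of cradle, either way round below 0.03 rad and linear speed of tube below 0.01 m/s and angular speed of tube below 0.1 rad/s and contact force between tube and clamp_arm below 0.1 N and contact force between tube and the fingers below 0.1 N), for 0.2 s.
2. the tube rests against the stop plate, still seated, with the clamp not yet on it (x of tube in the frame of cradle between -0.002 and 0.002 m and z of tube in the frame of cradle between 0.057 and 0.061 m and angle between the y axis of tube and the y axis of cradle, either way round below 0.03 rad and y of tube in the frame of cradle between -0.0025 and 0.0025 m and linear speed of tube below 0.01 m/s and angular speed of tube below 0.1 rad/s and contact force between tube and clamp_arm below 0.1 N), for 0.2 s.
At the end, for the whole second after the job is handed in: The tube lies in the vee (axis within 2 mm of the seated place across and in height, within 0.03 rad of the vee's direction), within 2.5 mm of the stop plate, at rest, and the clamp's pad bears on it with 7 to 17 N (half in is 12 N) (x of tube in the frame of cradle between -0.002 and 0.002 m and z of tube in the frame of cradle between 0.057 and 0.061 m and angle between the y axis of tube and the y axis of cradle, either way round below 0.03 rad and y of tube in the frame of cradle between -0.0025 and 0.0025 m and linear speed of tube below 0.01 m/s and angular speed of tube below 0.1 rad/s and contact force between tube and clamp_arm between 7 and 17 N); the robot touches nothing.
It fails at once if the tube is pushed by the robot with more than 18 N (contact force between tube and the fingers above 18 N or contact force between tube and the arm above 18 N).
It fails at once if the clamp is pressed on the tube with more than 19.5 N (pad bottomed) (contact force between tube and clamp_arm above 19.5 N).
It fails at once if the tube is lifted more than 12 mm off the deck (z of tube in the frame of cradle above 0.08 m).
It fails at once if the tube is flung or dropped (faster than 0.6 m/s) (linear speed of tube above 0.6 m/s).
It fails at once if a bystander is moved more than 15 mm (distance of any of screwdriver, lens_cap, lock_ring, oil_bottle, slide_box, beaker from where it was at the start of the episode above 0.015 m).
It also fails if it takes over 72 s, if anything falls off the work surface, if the arm or the gripper's body presses on something with over 40 N, if the wrist force passes 120 N, or if a joint passes its speed limit or range.

## Robot

A 6-joint arm with a two-finger parallel gripper is mounted at the origin on the work surface. World frame = base frame: x ahead of the robot, y to its left, z up, the work surface at z = 0. Lengths are in mm, angles in rad, forces in N, time in s.
With the tool pointing down it reaches from about 350 to 775 mm from the base axis. Payload 7.3 kg.
Tool frame: the origin (TCP) lies at the very end of the fingers, on their centre line; the grasp point (between the pads) lies 19 mm behind it; z points along the fingers, y is the line along which they close (so a half turn about z gives the same grasp; the last joint's range is limited). The gripper opens to 92 mm and grips with 3 to 60 N. Pads are 19 mm wide; open, the fingers measure 130 mm over their backs; the gripper's body (75 mm by 190 mm) begins 47 mm behind the grasp point.
Start: joints at [0.982, 0.342, 1.524, -0, 1.275, -0.146], TCP at [224.936, 474.393, 226.741] pointing down, gripper open.
Joint ranges: [-2.53, 2.53], [-0.77, 2.02], [0.04, 2.7], [-1, 4.14], [0.28, 2.66], [-3.11, 3.11]. Speed limits (rad/s): [2.57, 2.57, 3.14, 3.14, 3.14, 3.14].

## Interface

Orientations are given as [roll, pitch, yaw] about the fixed x, y, z axes, in that order (R = Rz(yaw) Ry(pitch) Rx(roll)).
In Python, from plant import bot gives the robot as it stands.
- The arm moves only by the tool jog_arm, never from a script. Its argument "targets" is a list of rows, each an object with "xyz": the shift along the tool's x, y, z as a fraction of full scale, a list of three; "spin": the turn about the tool's z as a fraction of full scale. In form: [{"xyz": [x, y, z], "spin": spin}, ...]. A call has exactly 10 rows; each row shifts and turns the commanded pose from where the row before left it, along the tool's axes as they then stand; what a row does not reach is not made up. Full scale, the value 1, is 80 mm for a shift and 0.1 rad for a turn. A row lasts 1/8 s, in which the tool goes at most 62.5 mm and 10.7 degrees, less where a joint would pass 70% of its speed; a pose out of reach is approached as far as the arm can. A call with a number of a shift or a turn outside -1 to 1 is refused whole. A call with a gripper value outside its range is refused whole. "gripper" is the opening in per cent of the stroke, from 0 (shut) to 100 (fully open), set as the call begins (left out, the last holds). The fingers move at their own pace and stop on an object; the grip force is fixed at half the most. Time passes only in rows, so rows that do not move let the fingers close, or fill a call up. It gives the time, the measured TCP pose, the force, the opening and the grip force at its end, in the units of the state.
- bot.get_obs(): the state, without advancing time (a new reading comes with each control period).
- bot.capture(name): name is "scene" or "side" or "wrist"; returns the picture (400x640x3 uint8, blue, green, red); there is no depth.
- bot.get_calibration(name): a dict with "vfov" (degrees; the focal length in pixels is half the picture's height over the tangent of half this angle, whatever the lens; pixels are square), "cx", "cy" (the principal point, pixels), "eye" and "rotation" of the camera in the world. Camera axes: x right, y down, z forward; pixel columns grow to the right and rows downward; lengths in mm; the calibration is good to about 2 mm. A picture is of the moment at which its call begins: read the wrist's pose just before it. get_calibration takes no time and is no camera call; for the wrist camera it gives the pose at the moment of the call.
- bot.close_job(): hands the job in; it is judged then, once.
The state is a dict: "time": time; "joint_positions": joint angles; "dq": joint speeds; "tau": joint torques, N m; "tool_pos": TCP position; "tcp_rot": TCP orientation; "contact_force": force on the tool from outside, world axes, zero at the start; "moment": the same for the moment, N m; "grip_width": finger opening in mm; "finger_force": force on a finger pad.
Only numpy, scipy, OpenCV 4.12 (cv2) and the standard library are available. Lean on these libraries where they do the work, as an engineer would, in place of code of your own. Each camera call takes 0.05 s, during which the arm holds its last target. There are 200 camera calls.

## Working session

There is one attempt and no reset: what is moved stays moved. The work goes in short steps, Python scripts to look and compute and a tool call to move; the robot and the scene stay as the last step left them, time stands still between calls to the robot, and variables do not carry over. Pictures are saved under pics/ and viewed, at most 10 in all, crops included, and the job is handed in when it is done.

Besides the shell and the picture viewer there is one more tool, called as name([rows], argument=value, ...), one row to a line, values as JSON. jog_arm: Moves the arm, as the interface text tells. Shift numbers are shares of 80 mm and turn numbers shares of 0.1 rad, none past 1 either way. Its arguments: {"type":"object","properties":{"targets":{"type":"array","items":{"type":"object","properties":{"xyz":{"type":"array","items":{"type":"number"}},"spin":{"type":"number"}}}},"gripper":{"type":"number"}},"required":["targets"]}

```bash
mkdir -p pics; ls; python3 - <<'E'
from plant import bot
import cv2
for n in("scene","side"):
    im=bot.capture(n); cv2.imwrite(f"pics/{n}0.png",im); print(n,bot.get_calibration(n))
o=bot.get_obs(); print(o)
E
```

```text
pics
scene {'vfov': 44.78616618441131, 'cx': 320.6249289059718, 'cy': 192.95960442935333, 'eye': array([1237.56957707,  549.1875996 , 1149.1512637 ]), 'rotation': array([-2.44696116,  0.00961208,  2.25943752])}
side {'vfov': 53.571717521365244, 'cx': 319.63848086268933, 'cy': 196.5247426729226, 'eye': array([   9.6279609 , -894.24975134,  715.15122008]), 'rotation': array([-2.10384558,  0.00220462, -0.56224001])}
{'time': 0.1, 'joint_positions': array([ 9.82009590e-01,  3.42656923e-01,  1.52493820e+00, -6.82124240e-06,
        1.27542624e+00, -1.46030335e-01]), 'dq': array([-0.00031374, -0.00056788, -0.00227024,  0.00046708, -0.00081409,
       -0.00142579]), 'tau': array([ 2.02178271e-03, -4.32002807e+01, -2.44696605e+01,  7.20530888e-02,
        5.26556536e-02, -6.08807886e-05]), 'tool_pos': array([224.70961288, 474.05898795, 226.10663206]), 'tcp_rot': array([-3.14017821e+00, -2.01439163e-04,  2.69883810e+00]), 'contact_force': array([-0.34715626, -0.75742133, -0.5933404 ]), 'moment': array([ 0.00967656, -0.03879444, -0.01020145]), 'finger_force': 0.0, 'grip_width': 91.66290018943755}
```

View pics/scene0.png

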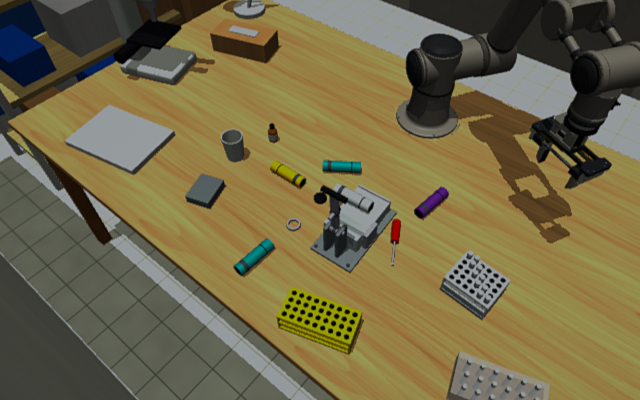

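View pics/side0.png

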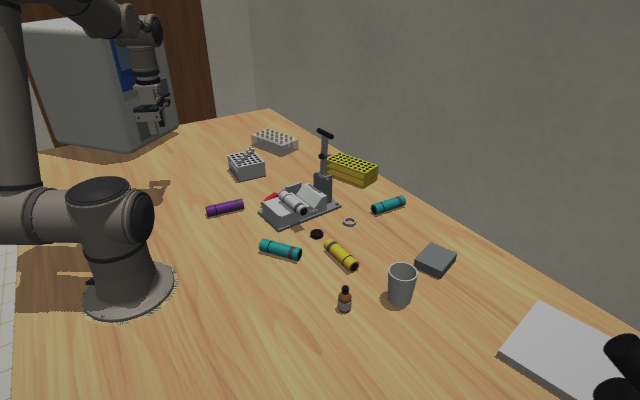

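The scene view shows the cradle at about (350,225): the silver tube lies on the deck near (352,197), and the clamp arm stands upright with its handle at (320,197). The side view shows the cradle at (300,203) and the handle at (325,133). I'll zoom both crops.

```bash
cat > h.py <<'E'
import numpy as np,cv2
from scipy.spatial.transform import Rotation as R
from plant import bot
def cam(n):
    c=bot.get_calibration(n); M=R.from_euler('xyz',c['rotation']).as_matrix()
    return 200/np.tan(np.radians(c['vfov']/2)),c['cx'],c['cy'],np.array(c['eye']),M
def proj(c,p):
    f,cx,cy,e,M=c; q=(np.atleast_2d(p)-e)@M; return np.c_[cx+f*q[:,0]/q[:,2],cy+f*q[:,1]/q[:,2]]
def ray(c,uv,z):
    f,cx,cy,e,M=c; d=M@np.array([(uv[0]-cx)/f,(uv[1]-cy)/f,1]); return e+d*(z-e[2])/d[2]
def tri(c1,u1,c2,u2):
    A=[];b=[]
    for c,u in((c1,u1),(c2,u2)):
        f,cx,cy,e,M=c; d=M@np.array([(u[0]-cx)/f,(u[1]-cy)/f,1]); d/=np.linalg.norm(d); P=np.eye(3)-np.outer(d,d); A.append(P);b.append(P@e)
    return np.linalg.lstsq(np.vstack(A),np.hstack(b),rcond=None)[0]
E
python3 - <<'E'
from h import *
a=cv2.imread('pics/scene0.png')[165:285,290:420]; b=cv2.imread('pics/side0.png')[120:235,245:355]
a=cv2.resize(a,None,fx=5,fy=5,interpolation=cv2.INTER_CUBIC)[:600];b=cv2.resize(b,None,fx=5,fy=5,interpolation=cv2.INTER_CUBIC)
cv2.imwrite('pics/a.png',a);cv2.imwrite('pics/b.png',b)
for uv in((350,225),(313,250),(351,270),(395,213)): print(ray(cam('scene'),uv,0))
for uv in((258,212),(300,203),(340,206)): print(ray(cam('side'),uv,0))
E
```

```text
[545.34854962  76.19819739   0.        ]
[679.71743222  48.0144325    0.        ]
[663.90618142 169.72719232   0.        ]
[426.02724918 153.38642398   0.        ]
[426.8611372  156.38485239   0.        ]
[573.64051546 131.22432411   0.        ]
[679.16806429  40.97498624   0.        ]
```

View pics/a.png

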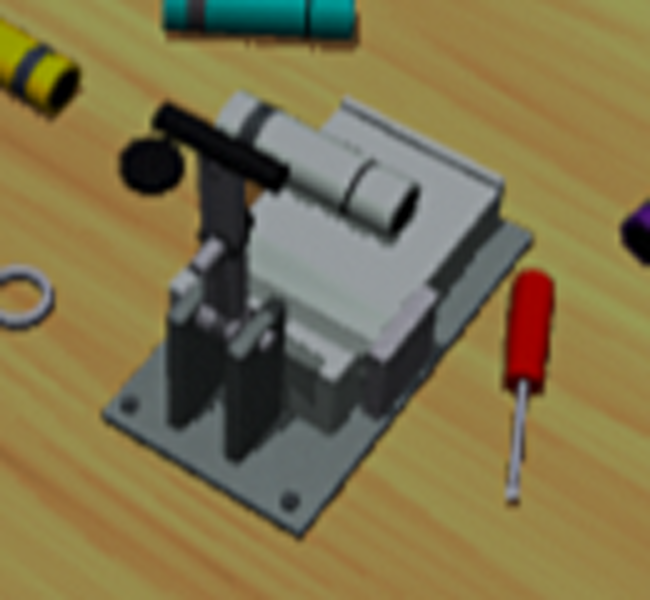

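View pics/b.png

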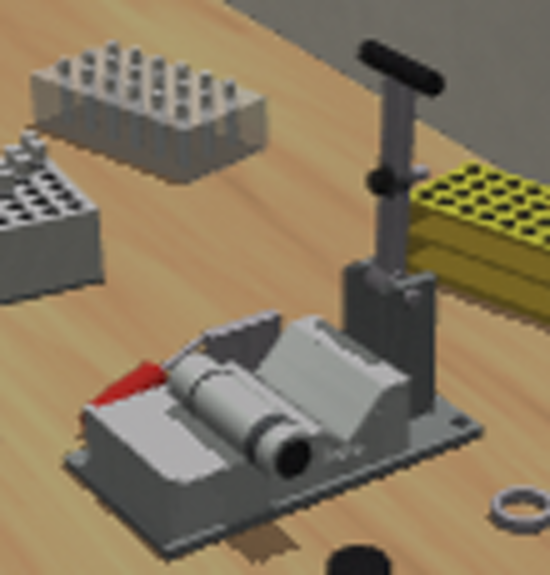

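The enlarged crops show the base plate corners (scene (311,248), (350,272), (396,212)), the lip's top corners (359,184) and (391,202), the stop plate at the lower right towards world +y, and the tube midway along the deck. I'll fit the cradle pose from the corner points.

```bash
python3 - <<'E'
from h import *
from scipy.optimize import least_squares
s,d=cam('scene'),cam('side')
S=lambda x,y:(290+x/5,165+y/5); D=lambda x,y:(245+x/5,120+y/5)
print('plate+x-y',tri(s,S(103,415),d,D(483,430)),'plate-x+y',tri(s,S(532,235),d,D(65,462)))
h1=tri(s,S(158,108),d,D(440,85));h2=tri(s,S(282,185),d,D(368,45));print('handle ends',h1,h2)
pts=[((-130,-55,55),s,S(345,97)),((-130,55,55),s,S(503,183)),((-130,55,55),d,D(88,410)),((-130,-55,55),d,D(180,478)),((31.5,-55,65),d,D(410,380)),((28,60,70),d,D(280,318)),((28,60,70),s,S(362,360))]
def f(p):
    M=R.from_euler('z',p[2]).as_matrix()
    return np.ravel([proj(c,M@np.array(q)+[p[0],p[1],0])[0]-uv for q,c,uv in pts])
r=least_squares(f,[580,110,0.5],loss='soft_l1');print(r.x);print(r.fun.reshape(-1,2).round(1))
M=R.from_euler('z',r.x[2]).as_matrix();o=np.r_[r.x[:2],0]
np.save('c.npy',r.x)
for n,p in(('y-end side',ray(d,D(292,457),68)),('y+end scene',ray(s,S(402,212),68)),('h1',h1),('h2',h2)):print(n,p,M.T@(p-o))
for q in((60,-60,8),(-130,60,8)):print(M@q+o)
E
```

```text
plate+x-y [681.16003775  37.86426128   1.31188493] plate-x+y [423.66683937 154.13745455   1.60265025]
handle ends [652.03251757  55.4372326  252.78489358] [650.84336626 133.04573425 253.69555034]
[5.71886300e+02 9.09939117e+01 7.11576334e-02]
[[-1.3  0.2]
 [-0.8 -0.5]
 [-0.2 -2.5]
 [-0.8 -1.2]
 [-4.3 -0.4]
 [ 0.9 -2.6]
 [-0.1 -1. ]]
y-end side [504.52335638 -14.0415803   68.        ] [-74.66024386 -99.98034179  68.        ]
y+end scene [501.14692277 111.77309452  68.        ] [-69.0830117   25.75599816  68.        ]
h1 [652.03251757  55.4372326  252.78489358] [ 77.41540204 -41.16490164 252.78489358]
h2 [650.84336626 133.04573425 253.69555034] [ 81.74703813  36.33174693 253.69555034]
[636.00031784  35.41160575   8.        ]
[437.94942691 141.59938566   8.        ]
```

jog_arm([
  {"xyz": [-0.1, 0, -0.6], "spin": -0.5},
  {"xyz": [-0.55, -0.37, -0.2], "spin": -0.5},
  {"xyz": [-0.55, -0.45, 0], "spin": -0.5},
  {"xyz": [-0.55, -0.45, 0], "spin": -0.5},
  {"xyz": [-0.5, -0.5, 0], "spin": -0.5},
  {"xyz": [-0.45, -0.5, 0], "spin": -0.5},
  {"xyz": [-0.45, -0.55, 0], "spin": -0.5},
  {"xyz": [-0.45, -0.55, 0], "spin": -0.5},
  {"xyz": [-0.4, -0.5, 0], "spin": -0.5},
  {"xyz": [0, 0, 0], "spin": 0},
], gripper=50)

```text
time: 1.35
tool_pos: [472.1, 96.5, 289.9]
tcp_rot: [-3.141, -0.001, -3.139]
contact_force: [-0.8, 0.6, -0.1]
grip_width: 45.6
finger_force: 0.0
```

```bash
python3 - <<'E'
from h import *
o=bot.get_obs();print(o['tool_pos'],o['tcp_rot'],o['time'],o['grip_width'])
cv2.imwrite('pics/w1.png',bot.capture('wrist'));print(bot.get_calibration('wrist'))
E
```

```text
[472.0878536   96.52188817 289.89794789] [-3.14105741e+00 -1.09946459e-03 -3.13886087e+00] 1.35 45.60535951419425
{'vfov': 69.71608313949004, 'cx': 320.7620773278677, 'cy': 206.5886337703183, 'eye': array([403.47873825,  98.09475148, 449.24197842]), 'rotation': array([2.89042949e+00, 6.40167327e-04, 1.57452516e+00])}
```

View pics/w1.png

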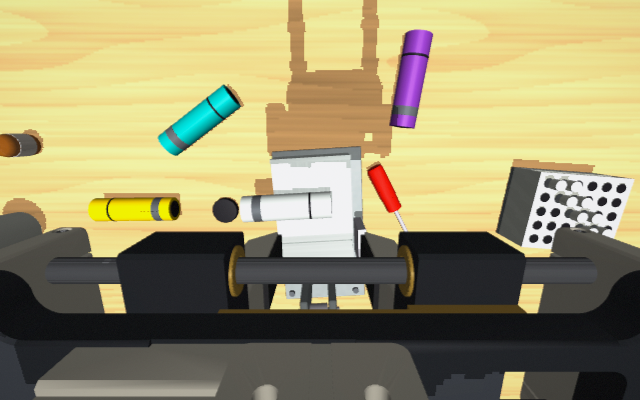

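The wrist view (right = +y, up = towards the robot) shows the tube from (240,208) to (332,205), overhanging the deck on the left. The lens cap is at (226,210) and the cradle's lip is near (272–360,155). I'll crop this for accurate corners.

```bash
python3 - <<'E'
import cv2
a=cv2.imread('pics/w1.png')[135:315,215:385]
cv2.imwrite('pics/w1c.png',cv2.resize(a,None,fx=3.3333,fy=3.3333,interpolation=cv2.INTER_CUBIC))
E
```

```text
(no output)
```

View pics/w1c.png

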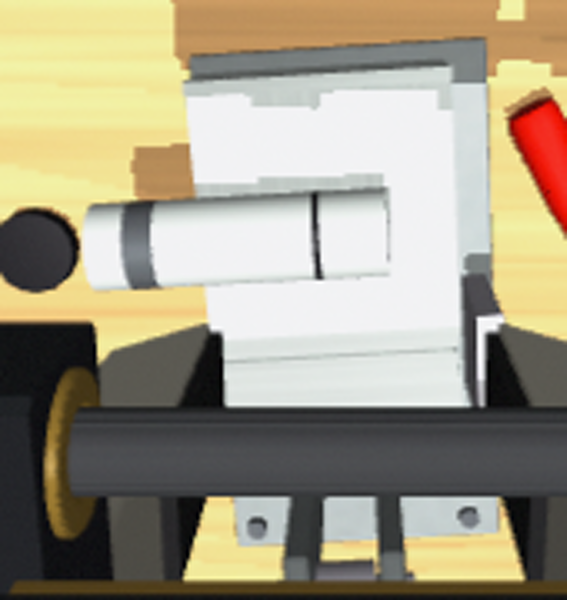

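The crop shows the lip's top corners at (185,82) and (450,67), the deck edge at about (224,347)–(457,333), and the tube axis from (88,248) to (388,232).

```bash
python3 - <<'E'
from h import *
from scipy.optimize import least_squares
w=cam('wrist');s,d=cam('scene'),cam('side')
W=lambda x,y:(215+x*.3,135+y*.3)
S=lambda x,y:(290+x/5,165+y/5); D=lambda x,y:(245+x/5,120+y/5)
for q,z in(((185,82),55),((450,67),55),((224,347),50),((457,333),50),((88,248),68),((388,232),68),((237,546),8),((499,530),8),((190,58),8),((487,38),8)):print(q,ray(w,W(*q),z).round(1))
pts=[((-130,-55,55),w,W(185,82)),((-130,55,55),w,W(450,67)),((-16.5,-55,50),w,W(224,347)),((-16.5,55,50),w,W(457,333)),((-130,-55,55),s,S(345,97)),((-130,55,55),s,S(503,183)),((-130,55,55),d,D(88,410)),((-130,-55,55),d,D(180,478)),((31.5,-55,65),d,D(410,380))]
def f(p):
    M=R.from_euler('z',p[2]).as_matrix()
    return np.ravel([proj(c,M@np.array(q)+[p[0],p[1],0])[0]-uv for q,c,uv in pts])
r=least_squares(f,[580,90,0.05],loss='soft_l1');print(r.x);print(r.fun.reshape(-1,2).round(1))
M=R.from_euler('z',r.x[2]).as_matrix();o=np.r_[r.x[:2],0];np.save('c.npy',r.x)
for q in((88,248),(388,232)):print('tube',M.T@(ray(w,W(*q),68)-o))
h1=tri(s,S(158,108),d,D(440,85));h2=tri(s,S(282,185),d,D(368,45));print('handle',M.T@(h1-o),M.T@(h2-o))
for q in((232,385),(455,390)):pass
E
```

```text
(185, 82) [438.9  29.6  55. ]
(450, 67) [432.5 137.6  55. ]
(224, 347) [555.8  41.4  50. ]
(457, 333) [548.8 144.5  50. ]
(88, 248) [505.7 -10.8  68. ]
(388, 232) [498.4 112.8  68. ]
(237, 546) [681.5  38.9   8. ]
(499, 530) [671.7 174.4   8. ]
(190, 58) [432.3  24.1   8. ]
(487, 38) [422.9 158.6   8. ]
[5.68168934e+02 9.18016587e+01 6.66494475e-02]
[[-0.9  2.4]
 [ 0.3  1.8]
 [-3.8 -0.3]
 [ 0.7 -0.5]
 [-0.1 -0.3]
 [ 0.3 -1. ]
 [-1.4 -2.4]
 [-2.2 -1. ]
 [-5.5 -0.1]]
tube [-69.15428007 -98.26048949  68.        ]
tube [-68.18545736  25.55654584  68.        ]
handle [ 81.25551001 -41.8690121  252.78489358] [ 85.23773397  35.64637671 253.69555034]
```

jog_arm([
  {"xyz": [0, 0, 0], "spin": -0.64},
  {"xyz": [0.16, -0.58, 0], "spin": 0},
  {"xyz": [0, 0, 0.6], "spin": 0},
  {"xyz": [0, 0, 0.6], "spin": 0},
  {"xyz": [0, 0, 0.6], "spin": 0},
  {"xyz": [0, 0, 0.6], "spin": 0},
  {"xyz": [0, 0, 0.3], "spin": 0},
  {"xyz": [0, 0, 0.15], "spin": 0},
  {"xyz": [0, 0, 0], "spin": 0},
  {"xyz": [0, 0, 0], "spin": 0},
])

```text
time: 2.65
tool_pos: [462.1, 52.3, 63.8]
tcp_rot: [-3.141, 0.002, -3.07]
contact_force: [-0.4, 0.2, 0.0]
grip_width: 46.2
finger_force: 0.0
```

```bash
cat >> h.py <<'E'
def st():
    o=bot.get_obs(); p=np.load('c.npy'); M=R.from_euler('z',p[2]).as_matrix()
    print('t',o['time'],'cradle xyz',(M.T@(o['tool_pos']-[p[0],p[1],0])).round(1),'F',(M.T@o['contact_force']).round(1),'yaw',o['tcp_rot'][2],'w',o['grip_width'])
E
python3 - <<'E'
from h import *
st()
cv2.imwrite('pics/w2.png',bot.capture('wrist')[180:380,120:520])
E
```

```text
t 2.65 cradle xyz [-108.5  -32.4   63.8] F [-0.4  0.2  0. ] yaw -3.0700069104959704 w 46.23042148621682
```

View pics/w2.png

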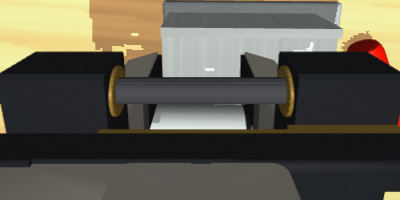

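jog_arm([
  {"xyz": [0, 0, 0.07], "spin": 0},
  {"xyz": [-0.08, 0, 0], "spin": 0},
  {"xyz": [-0.07, 0, 0], "spin": 0},
  {"xyz": [-0.07, 0, 0], "spin": 0},
  {"xyz": [-0.07, 0, 0], "spin": 0},
  {"xyz": [-0.07, 0, 0], "spin": 0},
  {"xyz": [-0.07, 0, 0], "spin": 0},
  {"xyz": [-0.07, 0, 0], "spin": 0},
  {"xyz": [-0.07, 0, 0], "spin": 0},
  {"xyz": [-0.07, 0, 0], "spin": 0},
])

```text
time: 3.95
tool_pos: [512.8, 55.6, 57.1]
tcp_rot: [3.141, -0.0, -3.07]
contact_force: [-1.0, 0.1, 0.1]
grip_width: 46.0
finger_force: 0.2
```

```bash
python3 - <<'E'
from h import *
st()
a=bot.capture('side')[150:240,245:355];b=bot.capture('scene')[165:285,290:420]
a=cv2.resize(a,(400,327),interpolation=cv2.INTER_CUBIC);b=cv2.resize(b,(400,369),interpolation=cv2.INTER_CUBIC)[:327]
cv2.imwrite('pics/s2.png',np.hstack([a,b]))
E
```

```text
t 3.95 cradle xyz [-57.7 -32.4  57.1] F [-1.   0.2  0.1] yaw -3.0704292277618626 w 46.00266332250521
```

View pics/s2.png

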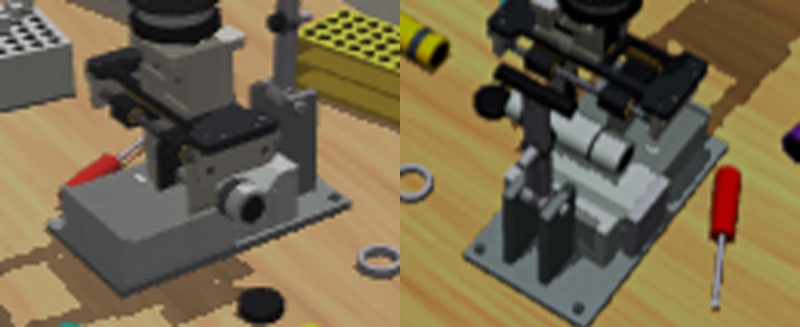

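The tube is rolling parallel ahead of the fingers and is about 15 mm short of the edge. Next I'll push it slowly over and back off.

jog_arm([
  {"xyz": [-0.045, 0, 0], "spin": 0},
  {"xyz": [-0.045, 0, 0], "spin": 0},
  {"xyz": [-0.045, 0, 0], "spin": 0},
  {"xyz": [-0.045, 0, 0], "spin": 0},
  {"xyz": [-0.045, 0, 0], "spin": 0},
  {"xyz": [0, 0, 0], "spin": 0},
  {"xyz": [0, 0, 0], "spin": 0},
  {"xyz": [0.1, 0, 0], "spin": 0},
  {"xyz": [0.2, 0, 0], "spin": 0},
  {"xyz": [0.2, 0, 0], "spin": 0},
])

```text
time: 5.3
tool_pos: [489.3, 54.0, 57.1]
tcp_rot: [3.141, -0.0, -3.07]
contact_force: [-0.0, 0.0, 0.4]
grip_width: 45.8
finger_force: 0.0
```

```bash
python3 - <<'E'
from h import *
st()
a=bot.capture('side')[150:240,245:355];b=bot.capture('scene')[165:285,290:420]
a=cv2.resize(a,(400,327),interpolation=cv2.INTER_CUBIC);b=cv2.resize(b,(400,369),interpolation=cv2.INTER_CUBIC)[:327]
cv2.imwrite('pics/s3.png',np.hstack([a,b]))
E
```

```text
t 5.3 cradle xyz [-81.2 -32.4  57.1] F [-0.   0.   0.4] yaw -3.0703604843533507 w 45.79078826522379
```

View pics/s3.png

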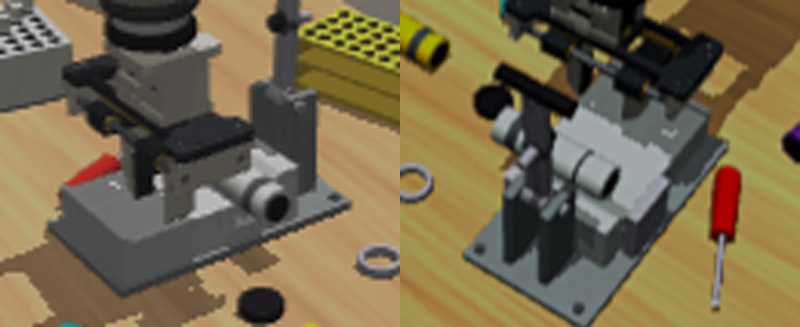

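```bash
python3 - <<'E'
from h import *
p=np.load('c.npy');M=R.from_euler('z',p[2]).as_matrix();o=np.r_[p[:2],0]
for c,uv in(('side',(319.5,205.6)),('scene',(358.9,223.5))):
    for z in(59,68):print(c,z,M.T@(ray(cam(c),uv,z)-o))
E
```

```text
side 59 [ -3.27176997 -91.54457734  59.        ]
side 68 [ -11.77179553 -103.27368441   68.        ]
scene 59 [-5.25984014 25.14464677 59.        ]
scene 68 [ 0.5491939  28.33667408 68.        ]
```

The side and scene rays agree at z = 59 mm, giving a length of 117 mm, so the tube is seated with its ends at y of about -92 and +25. I'll go round to its -y end.

jog_arm([
  {"xyz": [0, -0.5, 0], "spin": 0},
  {"xyz": [0, -0.5, 0], "spin": 0},
  {"xyz": [0, -0.4, 0], "spin": 0},
  {"xyz": [0, 0, 0], "spin": 0},
  {"xyz": [-0.3, 0, 0], "spin": 0},
  {"xyz": [-0.3, 0, 0], "spin": 0},
  {"xyz": [-0.3, 0, 0], "spin": 0},
  {"xyz": [0, 0, 0], "spin": 0},
  {"xyz": [0, 0, 0], "spin": 0},
  {"xyz": [0, 0, 0], "spin": 0},
])

```text
time: 6.65
tool_pos: [569.4, -52.3, 57.1]
tcp_rot: [3.141, -0.001, -3.07]
contact_force: [0.7, -0.3, -0.1]
grip_width: 45.6
finger_force: 0.0
```

```bash
python3 - <<'E'
from h import *
st()
a=bot.capture('side')[150:240,245:355];b=bot.capture('scene')[165:285,290:420]
a=cv2.resize(a,(400,327),interpolation=cv2.INTER_CUBIC);b=cv2.resize(b,(400,369),interpolation=cv2.INTER_CUBIC)[:327]
cv2.imwrite('pics/s4.png',np.hstack([a,b]))
E
```

```text
t 6.65 cradle xyz [  -8.4 -143.8   57.1] F [ 0.7 -0.3 -0.1] yaw -3.0702943196707517 w 45.62131875039259
```

View pics/s4.png

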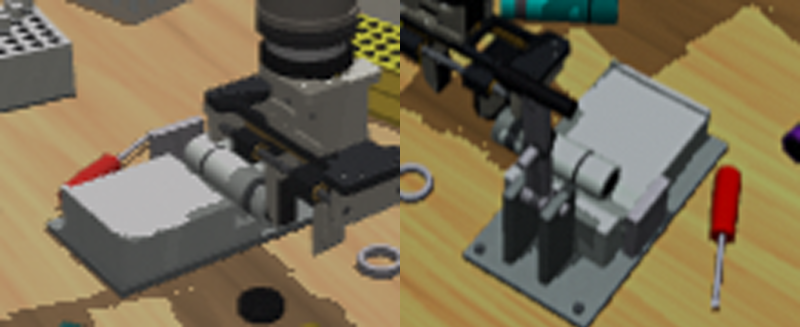

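The fingers stand beside the tube's -y end: in the left panel the tube end is near (255,190), with the finger just to its right. I'll slide it most of the way, then creep to the stop by force.

jog_arm([
  {"xyz": [0, 0.05, 0], "spin": 0},
  {"xyz": [0, 0.05, 0], "spin": 0},
  {"xyz": [0, 0.05, 0], "spin": 0},
  {"xyz": [0, 0.05, 0], "spin": 0},
  {"xyz": [0, 0.05, 0], "spin": 0},
  {"xyz": [0, 0.05, 0], "spin": 0},
  {"xyz": [0, 0.05, 0], "spin": 0},
  {"xyz": [0, 0.04, 0], "spin": 0},
  {"xyz": [0, 0.04, 0], "spin": 0},
  {"xyz": [0, 0, 0], "spin": 0},
])

```text
time: 8.0
tool_pos: [567.9, -17.8, 57.2]
tcp_rot: [3.141, 0.0, -3.07]
contact_force: [1.0, -0.8, 1.6]
grip_width: 45.9
finger_force: 0.9
```

```bash
python3 - <<'E'
from h import *
st()
b=bot.capture('scene');cv2.imwrite('pics/s5.png',b)
# +y end face of tube (dark disc): compare with earlier picture location (359,223.5)
g=cv2.cvtColor(b,cv2.COLOR_BGR2GRAY)
print(g[215:245:2,345:385:2])
E
```

```text
t 8.0 cradle xyz [  -7.6 -109.3   57.2] F [ 0.9 -0.9  1.6] yaw -3.0702531069860424 w 45.89042689386007
[[111 112 166 169 154 153 167 167 168 167 167 167 166 168 167 168 170 145
   45  44]
 [ 96 168 168 166 168 163 156 155 168 167 168 168 167 168 167 169 157  57
   45  54]
 [127 169 168 167 167 169 168  84 144 165 168 167 167 167 167 170  77  45
   45 111]
 [127 145 161 168 169 170  68 165 170 160 155 166 169 168 169  96  40  45
   90 118]
 [ 74 106 129 149 168 102 141 170 168 149 169 159 137 169 156 157  87  58
  120 116]
 [ 52  52  78 110 134  44 170 168 167 167 172  87  61 152 154 159  58 115
  117 116]
 [ 45  88  93  56  77  92 141 157 167 172 120   0 105 153 155  64  88 117
  116 114]
 [ 24 117 149 115  74  59  94 122 143 163  33  28 156 161 101  29  99 118
  118  63]
 [ 29 134 174 161 140 104  60  68 102  98  11 152 158 123  33  34 115 120
   73 132]
 [ 23  97 135 166 171 157 134  99  58  46 127 157 141  42  37  36  88  87
  113 149]
 [ 24  84 105 106 141 170 169 156 114  63 157 161  53  36  39  38  51 105
  151 152]
 [ 24  43  60  97 100 162 171 147  54  44  50  56  33  38  36  51  64 145
  144 146]
 [ 25  46  47  47  71 172 159  59  56  54  47  39  37  38  50  55 134 140
  140 145]
 [ 25  45  47  47  58  65  68  48  49  46  47  39  38  41  45 105 143 138
  139 139]
 [ 26  48  58  45  62  63  50  50  51  47  47  38  36  62 101 142 141 142
  139 137]]
```

```bash
python3 - <<'E'
from h import *
p=np.load('c.npy');M=R.from_euler('z',p[2]).as_matrix();o=np.r_[p[:2],0];c=cam('scene')
w=lambda q:M@np.array(q)+o
for y in(25,45,50,55,60):print(y,proj(c,[w((-4,y,59)),w((-4,y,77))]).round(1).tolist())
print('stop plate top corners',proj(c,[w((-32,60,70)),w((24,60,70))]))
E
```

```text
25 [[358.6, 223.8], [358.9, 219.9]]
45 [[364.7, 227.2], [365.1, 223.3]]
50 [[366.3, 228.0], [366.7, 224.2]]
55 [[367.8, 228.9], [368.2, 225.0]]
60 [[369.3, 229.7], [369.8, 225.9]]
stop plate top corners [[375.00052065 220.63297783]
 [364.11270187 234.27096147]]
```

jog_arm([
  {"xyz": [0, 0.006, 0], "spin": 0},
  {"xyz": [0, 0.006, 0], "spin": 0},
  {"xyz": [0, 0.006, 0], "spin": 0},
  {"xyz": [0, 0.006, 0], "spin": 0},
  {"xyz": [0, 0.006, 0], "spin": 0},
  {"xyz": [0, 0, 0], "spin": 0},
  {"xyz": [0, 0, 0], "spin": 0},
  {"xyz": [0, 0, 0], "spin": 0},
  {"xyz": [0, 0, 0], "spin": 0},
  {"xyz": [0, 0, 0], "spin": 0},
])

```text
time: 9.3
tool_pos: [567.7, -15.8, 57.1]
tcp_rot: [3.142, 0.0, -3.07]
contact_force: [0.3, -3.9, 1.8]
grip_width: 45.7
finger_force: 2.1
```

jog_arm([
  {"xyz": [0, 0.003, 0], "spin": 0},
  {"xyz": [0, 0.003, 0], "spin": 0},
  {"xyz": [0, 0.003, 0], "spin": 0},
  {"xyz": [0, 0.003, 0], "spin": 0},
  {"xyz": [0, 0, 0], "spin": 0},
  {"xyz": [0, 0, 0], "spin": 0},
  {"xyz": [0, 0, 0], "spin": 0},
  {"xyz": [0, 0, 0], "spin": 0},
  {"xyz": [0, 0, 0], "spin": 0},
  {"xyz": [0, 0, 0], "spin": 0},
])

```text
time: 10.55
tool_pos: [567.6, -14.9, 57.1]
tcp_rot: [3.142, 0.0, -3.07]
contact_force: [0.4, -3.5, 2.5]
grip_width: 45.6
finger_force: 2.2
```

jog_arm([
  {"xyz": [0, 0.004, 0], "spin": 0},
  {"xyz": [0, 0.004, 0], "spin": 0},
  {"xyz": [0, 0.004, 0], "spin": 0},
  {"xyz": [0, 0.004, 0], "spin": 0},
  {"xyz": [0, 0, 0], "spin": 0},
  {"xyz": [0, 0, 0], "spin": 0},
  {"xyz": [0, 0, 0], "spin": 0},
  {"xyz": [0, 0, 0], "spin": 0},
  {"xyz": [0, 0, 0], "spin": 0},
  {"xyz": [0, 0, 0], "spin": 0},
])

```text
time: 11.8
tool_pos: [567.5, -13.5, 57.1]
tcp_rot: [3.141, -0.0, -3.07]
contact_force: [1.3, -4.4, 2.8]
grip_width: 45.8
finger_force: 2.1
```

jog_arm([
  {"xyz": [0, 0.004, 0], "spin": 0},
  {"xyz": [0, 0.004, 0], "spin": 0},
  {"xyz": [0, 0.004, 0], "spin": 0},
  {"xyz": [0, 0, 0], "spin": 0},
  {"xyz": [0, 0, 0], "spin": 0},
  {"xyz": [0, 0, 0], "spin": 0},
  {"xyz": [0, 0, 0], "spin": 0},
  {"xyz": [0, 0, 0], "spin": 0},
  {"xyz": [0, 0, 0], "spin": 0},
  {"xyz": [0, 0, 0], "spin": 0},
])

```text
time: 13.05
tool_pos: [567.4, -12.6, 57.1]
tcp_rot: [3.141, 0.0, -3.07]
contact_force: [1.7, -3.9, 2.2]
grip_width: 45.7
finger_force: 2.2
```

jog_arm([
  {"xyz": [0, 0.004, 0], "spin": 0},
  {"xyz": [0, 0.004, 0], "spin": 0},
  {"xyz": [0, 0.004, 0], "spin": 0},
  {"xyz": [0, 0.004, 0], "spin": 0},
  {"xyz": [0, 0, 0], "spin": 0},
  {"xyz": [0, 0, 0], "spin": 0},
  {"xyz": [0, 0, 0], "spin": 0},
  {"xyz": [0, 0, 0], "spin": 0},
  {"xyz": [0, 0, 0], "spin": 0},
  {"xyz": [0, 0, 0], "spin": 0},
])

```text
time: 14.3
tool_pos: [567.3, -11.3, 57.1]
tcp_rot: [3.141, 0.0, -3.07]
contact_force: [0.4, -4.0, 2.5]
grip_width: 45.8
finger_force: 2.2
```

```bash
python3 - <<'E'
from h import *
st()
b=bot.capture('scene')
g=cv2.cvtColor(b,cv2.COLOR_BGR2GRAY)
print(g[217:243,358:378])
E
```

```text
t 14.3 cradle xyz [  -7.7 -102.8   57.1] F [ 0.1 -4.   2.5] yaw -3.0703663212403387 w 45.78118103297351
[[153 154 166 168 169 168 167 167 166 167 168 167 167 166 167 167 168 168
  171 157]
 [154 148 153 153 165 169 169 167 168 167 167 166 166 167 169 168 168 171
  171 122]
 [168 163 152 113 115 140 164 168 169 167 167 167 167 166 167 168 170 171
  138  76]
 [171 168 121  85 114 134 151 165 167 167 167 167 168 167 168 169 169 144
   79  46]
 [169 124  80 126 163 161 151 155 160 167 167 168 168 167 168 167 153  96
   49  41]
 [134  71 125 166 172 168 164 160 154 154 155 166 168 169 169 166 149 123
   77  50]
 [ 77  93 161 171 168 150 164 168 163 156 149 153 153 165 159 156 155 157
  134  87]
 [ 69 141 170 170 167 151 165 168 167 167 165 154 123 133 147 151 155 161
  158  88]
 [126 167 171 169 168 167 168 167 168 170 170 138  85 125 150 155 159 160
  121  58]
 [153 171 169 168 168 167 167 167 169 171 153  88  82 145 155 156 158 121
   59  69]
 [144 160 164 167 168 168 167 169 171 154 100  78 125 151 155 155 134  64
   34  87]
 [131 142 150 157 163 167 167 171 169 110  54 121 154 157 159
[... 514 characters left out ...]
  38  36
   48  59]
 [161 155 143 113  78  61 122 157 161 161 123  52  33  35  38  38  37  38
   51  51]
 [172 172 137  83  65  43  73 109 139 121  61  34  36  37  38  36  37  43
   50  44]
 [172 146  93  53  48  44  43  49  85  57  35  33  37  39  38  38  39  51
   48  63]
 [157  97  61  55  57  50  45  45  50  38  34  37  37  37  37  37  49  59
   53 110]
 [111  58  51  55  64  55  48  47  48  38  36  38  38  39  38  48  76  54
   67 133]
 [ 63  45  48  51  51  51  46  48  49  39  37  38  37  38  44  54  63  58
  109 139]
 [ 49  48  51  49  41  45  47  48  45  39  37  36  36  41  50  45  55 106
  140 143]
 [ 49  49  50  50  45  46  48  48  45  38  37  36  38  51  51  52 103 138
  143 142]]
```

jog_arm([
  {"xyz": [0, 0.003, 0], "spin": 0},
  {"xyz": [0, 0.003, 0], "spin": 0},
  {"xyz": [0, 0.003, 0], "spin": 0},
  {"xyz": [0, 0.003, 0], "spin": 0},
  {"xyz": [0, 0.003, 0], "spin": 0},
  {"xyz": [0, 0, 0], "spin": 0},
  {"xyz": [0, 0, 0], "spin": 0},
  {"xyz": [0, 0, 0], "spin": 0},
  {"xyz": [0, 0, 0], "spin": 0},
  {"xyz": [0, 0, 0], "spin": 0},
])

```text
time: 15.6
tool_pos: [567.3, -10.7, 57.2]
tcp_rot: [-3.141, 0.0, -3.07]
contact_force: [0.3, -6.3, 2.4]
grip_width: 45.9
finger_force: 3.6
```

jog_arm([
  {"xyz": [0, 0.003, 0], "spin": 0},
  {"xyz": [0, 0.003, 0], "spin": 0},
  {"xyz": [0, 0.003, 0], "spin": 0},
  {"xyz": [0, 0.003, 0], "spin": 0},
  {"xyz": [0, 0, 0], "spin": 0},
  {"xyz": [0, 0, 0], "spin": 0},
  {"xyz": [0, 0, 0], "spin": 0},
  {"xyz": [0, 0, 0], "spin": 0},
  {"xyz": [0, 0, 0], "spin": 0},
  {"xyz": [0, 0, 0], "spin": 0},
])

```text
time: 16.85
tool_pos: [567.4, -10.6, 57.2]
tcp_rot: [-3.14, 0.0, -3.07]
contact_force: [0.4, -10.8, 2.9]
grip_width: 45.9
finger_force: 5.4
```

The tube is home: the last command moved the TCP only 0.1 mm and the force rose to about 11 N. Now I'll back off, rise, and go to the far side of the handle.

jog_arm([
  {"xyz": [0, -0.05, 0], "spin": 0},
  {"xyz": [0, -0.3, 0], "spin": 0},
  {"xyz": [0, 0, -0.6], "spin": 0},
  {"xyz": [0, 0, -0.7], "spin": 0},
  {"xyz": [0, 0, -0.7], "spin": 0},
  {"xyz": [0, 0, -0.7], "spin": 0},
  {"xyz": [0, 0, -0.3], "spin": 0},
  {"xyz": [-0.5, 0, 0], "spin": 0},
  {"xyz": [-0.6, 0, 0], "spin": 0},
  {"xyz": [-0.5, 0, 0], "spin": 0},
], gripper=40)

```text
time: 18.1
tool_pos: [697.7, -26.7, 296.3]
tcp_rot: [3.14, -0.001, -3.069]
contact_force: [0.0, -0.4, 0.3]
grip_width: 36.7
finger_force: 0.0
```

```bash
python3 - <<'E'
from h import *
st()
b=bot.capture('scene'); a=bot.capture('side');cv2.imwrite('pics/sc6.png',b);cv2.imwrite('pics/sd6.png',a)
# black handle blob
p=np.load('c.npy');M=R.from_euler('z',p[2]).as_matrix();o=np.r_[p[:2],0]
def blob(im,u,v):
    g=cv2.cvtColor(im,cv2.COLOR_BGR2GRAY); m=(g<40).astype(np.uint8)
    n,l,s,c=cv2.connectedComponentsWithStats(m)
    for i in range(1,n):
        if s[i,4]>15 and abs(c[i][0]-u)<35 and abs(c[i][1]-v)<35: print(s[i],c[i].round(1))
blob(b,334,194);print();blob(a,325,133)
for c in('scene','side'):print(c,proj(cam(c),[M@np.array(q)+o for q in((83,-38,253),(83,-3,253),(83,32,253))]).round(1).tolist())
E
```

```text
t 18.1 cradle xyz [ 121.4 -126.9  296.3] F [-0.  -0.4  0.3] yaw -3.0691271980544155 w 36.661925410252195
[323 167  38   6  83] [342.1 170.4]
[300 179   6   8  28] [302.3 182.4]
[314 186  33  42 391] [330.1 200.8]

[355 113   6  16  72] [357.7 120.7]
[317 128  17  11  79] [325.  133.4]
[319 153   8   6  28] [321.8 156.1]
scene [[321.3, 188.0], [333.2, 194.4], [345.3, 201.0]]
side [[331.7, 136.2], [325.0, 132.9], [318.5, 129.6]]
```

jog_arm([
  {"xyz": [0, 0.5, 0], "spin": 0},
  {"xyz": [0, 0.6, 0], "spin": 0},
  {"xyz": [0, 0.46, 0], "spin": 0},
  {"xyz": [0, 0, 0], "spin": 0},
  {"xyz": [0, 0, 0.4], "spin": 0},
  {"xyz": [0, 0, 0.35], "spin": 0},
  {"xyz": [0, 0, 0], "spin": 0},
  {"xyz": [0, 0, 0], "spin": 0},
  {"xyz": [0.08, 0, 0], "spin": 0},
  {"xyz": [-0.08, 0, 0], "spin": 0},
])

```text
time: 19.45
tool_pos: [687.9, 96.4, 238.7]
tcp_rot: [3.142, 0.002, -3.07]
contact_force: [0.5, 0.5, 0.2]
grip_width: 36.7
finger_force: 0.0
```

```bash
python3 - <<'E'
from h import *
st()
E
```

```text
t 19.45 cradle xyz [119.8  -3.3 238.7] F [0.5 0.5 0.2] yaw -3.0703771391763603 w 36.74907300230168
```

jog_arm([
  {"xyz": [-0.15, 0, 0], "spin": 0},
  {"xyz": [-0.12, 0, 0], "spin": 0},
  {"xyz": [-0.15, 0, 0.01], "spin": 0},
  {"xyz": [-0.15, 0, 0.01], "spin": 0},
  {"xyz": [-0.15, 0, 0.02], "spin": 0},
  {"xyz": [-0.15, 0, 0.03], "spin": 0},
  {"xyz": [-0.15, 0, 0.04], "spin": 0},
  {"xyz": [-0.15, 0, 0.05], "spin": 0},
  {"xyz": [0, 0, 0], "spin": 0},
  {"xyz": [0, 0, 0], "spin": 0},
])

```text
time: 20.7
tool_pos: [781.2, 103.1, 224.6]
tcp_rot: [3.142, 0.0, -3.07]
contact_force: [-0.3, 0.5, 1.0]
grip_width: 36.6
finger_force: 0.0
```

```bash
python3 - <<'E'
from h import *
st()
E
```

```text
t 20.7 cradle xyz [213.3  -2.9 224.6] F [-0.3  0.5  1. ] yaw -3.0703479248167773 w 36.55598073845329
```

I had the tool x sign reversed, so the arm moved away through free space and touched nothing. I'll return and push the right way.

jog_arm([
  {"xyz": [0.4, 0, -0.17], "spin": 0},
  {"xyz": [0.5, 0, 0], "spin": 0},
  {"xyz": [0.4, 0, 0], "spin": 0},
  {"xyz": [0.15, 0, 0], "spin": 0},
  {"xyz": [0.15, 0, 0], "spin": 0},
  {"xyz": [0.15, 0, 0.01], "spin": 0},
  {"xyz": [0.15, 0, 0.02], "spin": 0},
  {"xyz": [0.15, 0, 0.03], "spin": 0},
  {"xyz": [0.1, 0, 0.03], "spin": 0},
  {"xyz": [0, 0, 0], "spin": 0},
])

```text
time: 21.95
tool_pos: [611.3, 91.4, 233.7]
tcp_rot: [3.141, 0.009, -3.071]
contact_force: [5.5, 1.5, 3.1]
grip_width: 36.7
finger_force: 2.6
```

```bash
python3 - <<'E'
from h import *
st()
E
```

```text
t 21.95 cradle xyz [ 43.   -3.3 233.7] F [5.6 1.1 3.1] yaw -3.0705844681944137 w 36.67900046053576
```

jog_arm([
  {"xyz": [0.12, 0, 0.03], "spin": 0},
  {"xyz": [0.12, 0, 0.04], "spin": 0},
  {"xyz": [0.12, 0, 0.05], "spin": 0},
  {"xyz": [0.12, 0, 0.06], "spin": 0},
  {"xyz": [0.12, 0, 0.08], "spin": 0},
  {"xyz": [0.08, 0, 0.08], "spin": 0},
  {"xyz": [0, 0, 0], "spin": 0},
  {"xyz": [0, 0, 0], "spin": 0},
  {"xyz": [0, 0, 0], "spin": 0},
  {"xyz": [0, 0, 0], "spin": 0},
])

```text
time: 23.2
tool_pos: [557.9, 87.8, 204.8]
tcp_rot: [3.14, 0.008, -3.071]
contact_force: [9.5, 3.6, -5.7]
grip_width: 36.7
finger_force: 4.8
```

```bash
python3 - <<'E'
from h import *
st()
p=np.load('c.npy');M=R.from_euler('z',p[2]).as_matrix();o=np.r_[p[:2],0]
a=bot.capture('side');g=cv2.cvtColor(a,cv2.COLOR_BGR2GRAY)
n,l,s,c=cv2.connectedComponentsWithStats((g<40).astype(np.uint8))
for i in range(1,n):
    if s[i,4]>15 and 270<c[i][0]<350 and 110<c[i][1]<210: print(s[i],c[i].round(1))
for t in(1,.9,.8):print(t,proj(cam('side'),[M@np.array((71-150*np.cos(t),y,105+150*np.sin(t)))+o for y in(-38,-3,32)]).round(1).tolist())
E
```

```text
t 23.2 cradle xyz [-10.5  -3.3 204.8] F [ 9.7  3.  -5.7] yaw -3.0709768682237573 w 36.74934573808324
[275 116  53  44 477] [296.4 134.9]
[306 166   7   5  20] [308.2 168. ]
[312 199   6   7  32] [314.6 202.3]
1 [[307.1, 150.0], [300.6, 146.2], [294.4, 142.6]]
0.9 [[303.7, 153.6], [297.3, 149.8], [291.2, 146.1]]
0.8 [[300.7, 157.6], [294.4, 153.7], [288.3, 149.9]]
```

jog_arm([
  {"xyz": [-0.12, 0, 0], "spin": 0},
  {"xyz": [0, 0, -0.25], "spin": 0},
  {"xyz": [0, 0, -0.25], "spin": 0},
  {"xyz": [0, 0, 0], "spin": 0},
  {"xyz": [0.2, 0, 0], "spin": 0},
  {"xyz": [0.2, 0, 0], "spin": 0},
  {"xyz": [0, 0, 0], "spin": 0},
  {"xyz": [0, 0, 0.1], "spin": 0},
  {"xyz": [0, 0, 0.1], "spin": 0},
  {"xyz": [0, 0, 0], "spin": 0},
])

```text
time: 24.5
tool_pos: [532.9, 85.4, 226.2]
tcp_rot: [3.141, -0.002, -3.07]
contact_force: [0.4, -0.1, -0.1]
grip_width: 36.6
finger_force: 0.0
```

```bash
python3 - <<'E'
from h import *
st()
E
```

```text
t 24.5 cradle xyz [-35.6  -4.1 226.2] F [ 0.4 -0.1 -0.1] yaw -3.070437422182954 w 36.63267822653395
```

jog_arm([
  {"xyz": [0.03, 0, 0.1], "spin": 0},
  {"xyz": [0.1, 0, 0.11], "spin": 0},
  {"xyz": [0.09, 0, 0.11], "spin": 0},
  {"xyz": [0.07, 0, 0.11], "spin": 0},
  {"xyz": [0.06, 0, 0.12], "spin": 0},
  {"xyz": [0.06, 0, 0.12], "spin": 0},
  {"xyz": [0.04, 0, 0.12], "spin": 0},
  {"xyz": [0.04, 0, 0.12], "spin": 0},
  {"xyz": [0, 0, 0], "spin": 0},
  {"xyz": [0, 0, 0], "spin": 0},
])

```text
time: 25.75
tool_pos: [494.2, 82.6, 154.7]
tcp_rot: [3.142, 0.001, -3.07]
contact_force: [0.2, 1.0, 0.2]
grip_width: 36.5
finger_force: 0.0
```

```bash
python3 - <<'E'
from h import *
st()
p=np.load('c.npy');M=R.from_euler('z',p[2]).as_matrix();o=np.r_[p[:2],0]
a=bot.capture('side');g=cv2.cvtColor(a,cv2.COLOR_BGR2GRAY)
n,l,s,c=cv2.connectedComponentsWithStats((g<40).astype(np.uint8))
for i in range(1,n):
    if s[i,4]>15 and 260<c[i][0]<350 and 120<c[i][1]<225: print(s[i],c[i].round(1))
for t in(.4,.3,.2):print(t,proj(cam('side'),[M@np.array((71-150*np.cos(t),y,105+150*np.sin(t)))+o for y in(-38,-3,32)]).round(1).tolist())
E
```

```text
t 25.75 cradle xyz [-74.4  -4.2 154.7] F [0.2 1.  0.2] yaw -3.070371018848001 w 36.526851890298886
[269 119  26   9 118] [281.6 124.3]
[258 136  52  48 441] [279.7 155.3]
[312 199   6   7  32] [314.6 202.3]
0.4 [[291.8, 175.2], [285.7, 171.0], [279.8, 166.9]]
0.3 [[290.6, 179.8], [284.5, 175.5], [278.7, 171.4]]
0.2 [[289.7, 184.4], [283.7, 180.0], [277.9, 175.8]]
```

```bash
python3 - <<'E'
from h import *
p=np.load('c.npy');M=R.from_euler('z',p[2]).as_matrix();o=np.r_[p[:2],0]
for n,(r0,r1,c0,c1) in(('side',(130,205,255,330)),('scene',(160,250,300,390))):
    a=bot.capture(n);g=cv2.cvtColor(a,cv2.COLOR_BGR2GRAY)[r0:r1,c0:c1]
    print(n)
    for i,r in enumerate(g[::2]): print(r0+2*i,''.join('#' if v<30 else '+' if v<60 else '-' if v<110 else '.' for v in r))
    for t in(.85,.4,.3,.2):print(t,proj(cam(n),[M@np.array((71-150*np.cos(t),y,105+150*np.sin(t)))+o for y in(-38,-3,32)]).round(0).tolist())
E
```

```text
side
130 ............--..-----------.---------------.................--.............
132 ...-...--..-----++-------------------------.................--.............
134 ..--..--++++++++++-------------------------...............--......-........
136 ..-++++++########--------------------------................................
138 ..+###+#########+----------+---------------................................
140 .---+###########---------------------------.........................--.....
142 ..----------+####+-------------------------................................
144 -------+------++###+------------------------...............................
146 ------+++++####++++###+----------------------..............................
148 ...------+########++++####+--------+++++++++++++++++-......................
150 ........--#####++++###+++####+++##+++++++++++++++++++++-...................
152 ..........-###+++++++###++++###++++++++++++++++++++####+...................
154 .............-###-++++#########++++-+++-++++########++--...................
156 .-.................--+############+++########++----
[... 5951 characters left out ...]
............
240 .......................-++#########+++########++---++--...-+++++++++++++++-+-.............
242 .......................-+++######+++++########++---------+++++++++++++++++-...............
244 ..............----.....-+++#####+-++++########++--------++++++++++++++---.................
246 ..............+++-.....-++####++-.-+++########++--------+++++--++++++-+...................
248 ..........---..--......-+###++-...-+++#######++++-------++++..---+--+-....................
0.85 [[346.0, 170.0], [358.0, 176.0], [369.0, 182.0]]
0.4 [[354.0, 175.0], [365.0, 181.0], [376.0, 186.0]]
0.3 [[354.0, 177.0], [365.0, 183.0], [376.0, 188.0]]
0.2 [[355.0, 180.0], [366.0, 185.0], [377.0, 191.0]]
```

The scene mask shows the handle bar from (354,180) to (377,190), which matches an arm angle of about 0.2–0.25. So the handle did come down with the fingers. I'll keep going down slowly by force.

jog_arm([
  {"xyz": [0.01, 0, 0.025], "spin": 0},
  {"xyz": [0.01, 0, 0.025], "spin": 0},
  {"xyz": [0.01, 0, 0.025], "spin": 0},
  {"xyz": [0.01, 0, 0.025], "spin": 0},
  {"xyz": [0, 0, 0.025], "spin": 0},
  {"xyz": [0, 0, 0.025], "spin": 0},
  {"xyz": [0, 0, 0.025], "spin": 0},
  {"xyz": [0, 0, 0.025], "spin": 0},
  {"xyz": [0, 0, 0.025], "spin": 0},
  {"xyz": [0, 0, 0.025], "spin": 0},
])

```text
time: 27.15
tool_pos: [489.6, 82.3, 135.2]
tcp_rot: [-3.142, -0.002, -3.07]
contact_force: [-8.0, -1.1, 10.6]
grip_width: 36.7
finger_force: 5.2
```

jog_arm([
  {"xyz": [0, 0, -0.06], "spin": 0},
  {"xyz": [0, 0, -0.06], "spin": 0},
  {"xyz": [-0.09, 0, 0], "spin": 0},
  {"xyz": [0, 0, 0], "spin": 0},
  {"xyz": [0, 0, 0.06], "spin": 0},
  {"xyz": [0, 0, 0.04], "spin": 0},
  {"xyz": [0, 0, 0.02], "spin": 0},
  {"xyz": [0, 0, 0.02], "spin": 0},
  {"xyz": [0, 0, 0.02], "spin": 0},
  {"xyz": [0, 0, 0], "spin": 0},
])

```text
time: 28.4
tool_pos: [497.3, 82.9, 132.0]
tcp_rot: [-3.142, -0.001, -3.07]
contact_force: [-3.9, -0.4, 7.0]
grip_width: 36.8
finger_force: 3.9
```

jog_arm([
  {"xyz": [0, 0, 0.01], "spin": 0},
  {"xyz": [0, 0, 0.01], "spin": 0},
  {"xyz": [0, 0, 0.01], "spin": 0},
  {"xyz": [0, 0, 0.01], "spin": 0},
  {"xyz": [0, 0, 0], "spin": 0},
  {"xyz": [0, 0, 0], "spin": 0},
  {"xyz": [0, 0, 0], "spin": 0},
  {"xyz": [0, 0, 0], "spin": 0},
  {"xyz": [0, 0, 0], "spin": 0},
  {"xyz": [0, 0, 0], "spin": 0},
])

```text
time: 29.65
tool_pos: [496.8, 82.8, 128.7]
tcp_rot: [-3.142, -0.002, -3.07]
contact_force: [-4.7, -1.1, 8.7]
grip_width: 36.7
finger_force: 4.4
```

jog_arm([
  {"xyz": [0, 0, 0.01], "spin": 0},
  {"xyz": [0, 0, 0.01], "spin": 0},
  {"xyz": [0, 0, 0.01], "spin": 0},
  {"xyz": [0, 0, 0.01], "spin": 0},
  {"xyz": [0, 0, 0], "spin": 0},
  {"xyz": [0, 0, 0], "spin": 0},
  {"xyz": [0, 0, 0], "spin": 0},
  {"xyz": [0, 0, 0], "spin": 0},
  {"xyz": [0, 0, 0], "spin": 0},
  {"xyz": [0, 0, 0], "spin": 0},
])

```text
time: 30.9
tool_pos: [496.4, 82.8, 125.4]
tcp_rot: [-3.142, -0.003, -3.07]
contact_force: [-5.7, -0.1, 9.6]
grip_width: 36.7
finger_force: 4.4
```

jog_arm([
  {"xyz": [0, 0, 0.01], "spin": 0},
  {"xyz": [0, 0, 0.01], "spin": 0},
  {"xyz": [0, 0, 0.01], "spin": 0},
  {"xyz": [0, 0, 0.01], "spin": 0},
  {"xyz": [0, 0, 0], "spin": 0},
  {"xyz": [0, 0, 0], "spin": 0},
  {"xyz": [0, 0, 0], "spin": 0},
  {"xyz": [0, 0, 0], "spin": 0},
  {"xyz": [0, 0, 0], "spin": 0},
  {"xyz": [0, 0, 0], "spin": 0},
])

```text
time: 32.15
tool_pos: [496.6, 82.9, 122.1]
tcp_rot: [3.142, -0.003, -3.07]
contact_force: [-5.2, -1.1, 7.7]
grip_width: 36.9
finger_force: 3.9
```

jog_arm([
  {"xyz": [0, 0, 0.01], "spin": 0},
  {"xyz": [0, 0, 0.01], "spin": 0},
  {"xyz": [0, 0, 0.01], "spin": 0},
  {"xyz": [0, 0, 0.01], "spin": 0},
  {"xyz": [0, 0, 0], "spin": 0},
  {"xyz": [0, 0, 0], "spin": 0},
  {"xyz": [0, 0, 0], "spin": 0},
  {"xyz": [0, 0, 0], "spin": 0},
  {"xyz": [0, 0, 0], "spin": 0},
  {"xyz": [0, 0, 0], "spin": 0},
])

```text
time: 33.4
tool_pos: [496.5, 82.9, 118.9]
tcp_rot: [3.142, -0.003, -3.07]
contact_force: [-5.8, -0.4, 7.8]
grip_width: 36.7
finger_force: 3.9
```

jog_arm([
  {"xyz": [0, 0, 0.01], "spin": 0},
  {"xyz": [0, 0, 0.01], "spin": 0},
  {"xyz": [0, 0, 0.01], "spin": 0},
  {"xyz": [0, 0, 0], "spin": 0},
  {"xyz": [0, 0, 0], "spin": 0},
  {"xyz": [0, 0, 0], "spin": 0},
  {"xyz": [0, 0, 0], "spin": 0},
  {"xyz": [0, 0, 0], "spin": 0},
  {"xyz": [0, 0, 0], "spin": 0},
  {"xyz": [0, 0, 0], "spin": 0},
])

```text
time: 34.65
tool_pos: [496.3, 82.8, 116.5]
tcp_rot: [3.142, -0.003, -3.07]
contact_force: [-6.1, -1.1, 8.3]
grip_width: 37.0
finger_force: 4.2
```

jog_arm([
  {"xyz": [0, 0, 0.01], "spin": 0},
  {"xyz": [0, 0, 0.01], "spin": 0},
  {"xyz": [0, 0, 0.01], "spin": 0},
  {"xyz": [0, 0, 0], "spin": 0},
  {"xyz": [0, 0, 0], "spin": 0},
  {"xyz": [0, 0, 0], "spin": 0},
  {"xyz": [0, 0, 0], "spin": 0},
  {"xyz": [0, 0, 0], "spin": 0},
  {"xyz": [0, 0, 0], "spin": 0},
  {"xyz": [0, 0, 0], "spin": 0},
])

```text
time: 35.9
tool_pos: [496.7, 82.9, 114.1]
tcp_rot: [3.142, -0.003, -3.07]
contact_force: [-6.1, -0.7, 7.2]
grip_width: 36.8
finger_force: 3.6
```

jog_arm([
  {"xyz": [0, 0, 0.01], "spin": 0},
  {"xyz": [0, 0, 0.01], "spin": 0},
  {"xyz": [0, 0, 0.01], "spin": 0},
  {"xyz": [0, 0, 0], "spin": 0},
  {"xyz": [0, 0, 0], "spin": 0},
  {"xyz": [0, 0, 0], "spin": 0},
  {"xyz": [0, 0, 0], "spin": 0},
  {"xyz": [0, 0, 0], "spin": 0},
  {"xyz": [0, 0, 0], "spin": 0},
  {"xyz": [0, 0, 0], "spin": 0},
])

```text
time: 37.15
tool_pos: [496.6, 82.8, 111.7]
tcp_rot: [3.142, -0.003, -3.07]
contact_force: [-6.8, 0.3, 8.0]
grip_width: 36.6
finger_force: 4.1
```

jog_arm([
  {"xyz": [0, 0, 0.01], "spin": 0},
  {"xyz": [0, 0, 0.01], "spin": 0},
  {"xyz": [0, 0, 0.01], "spin": 0},
  {"xyz": [0, 0, 0], "spin": 0},
  {"xyz": [0, 0, 0], "spin": 0},
  {"xyz": [0, 0, 0], "spin": 0},
  {"xyz": [0, 0, 0], "spin": 0},
  {"xyz": [0, 0, 0], "spin": 0},
  {"xyz": [0, 0, 0], "spin": 0},
  {"xyz": [0, 0, 0], "spin": 0},
])

```text
time: 38.4
tool_pos: [496.5, 82.8, 109.3]
tcp_rot: [3.142, -0.003, -3.07]
contact_force: [-6.0, -0.5, 8.5]
grip_width: 36.8
finger_force: 4.0
```

jog_arm([
  {"xyz": [0, 0, 0.01], "spin": 0},
  {"xyz": [0, 0, 0.01], "spin": 0},
  {"xyz": [0, 0, 0.01], "spin": 0},
  {"xyz": [0, 0, 0], "spin": 0},
  {"xyz": [0, 0, 0], "spin": 0},
  {"xyz": [0, 0, 0], "spin": 0},
  {"xyz": [0, 0, 0], "spin": 0},
  {"xyz": [0, 0, 0], "spin": 0},
  {"xyz": [0, 0, 0], "spin": 0},
  {"xyz": [0, 0, 0], "spin": 0},
])

```text
time: 39.65
tool_pos: [496.4, 82.9, 106.9]
tcp_rot: [3.142, -0.003, -3.07]
contact_force: [-5.9, -1.1, 8.4]
grip_width: 37.0
finger_force: 4.0
```

jog_arm([
  {"xyz": [0, 0, 0.01], "spin": 0},
  {"xyz": [0, 0, 0.01], "spin": 0},
  {"xyz": [0, 0, 0.01], "spin": 0},
  {"xyz": [0, 0, 0], "spin": 0},
  {"xyz": [0, 0, 0], "spin": 0},
  {"xyz": [0, 0, 0], "spin": 0},
  {"xyz": [0, 0, 0], "spin": 0},
  {"xyz": [0, 0, 0], "spin": 0},
  {"xyz": [0, 0, 0], "spin": 0},
  {"xyz": [0, 0, 0], "spin": 0},
])

```text
time: 40.9
tool_pos: [496.5, 82.8, 104.5]
tcp_rot: [3.142, -0.003, -3.07]
contact_force: [-6.9, -0.4, 7.7]
grip_width: 36.8
finger_force: 3.9
```

jog_arm([
  {"xyz": [0, 0, 0.01], "spin": 0},
  {"xyz": [0, 0, 0.01], "spin": 0},
  {"xyz": [0, 0, 0.01], "spin": 0},
  {"xyz": [0, 0, 0], "spin": 0},
  {"xyz": [0, 0, 0], "spin": 0},
  {"xyz": [0, 0, 0], "spin": 0},
  {"xyz": [0, 0, 0], "spin": 0},
  {"xyz": [0, 0, 0], "spin": 0},
  {"xyz": [0, 0, 0], "spin": 0},
  {"xyz": [0, 0, 0], "spin": 0},
])

```text
time: 42.15
tool_pos: [496.5, 82.8, 102.1]
tcp_rot: [3.142, -0.003, -3.07]
contact_force: [-5.9, -0.2, 7.5]
grip_width: 36.3
finger_force: 3.9
```

jog_arm([
  {"xyz": [0, 0, 0.01], "spin": 0},
  {"xyz": [0, 0, 0.01], "spin": 0},
  {"xyz": [0, 0, 0.01], "spin": 0},
  {"xyz": [0, 0, 0], "spin": 0},
  {"xyz": [0, 0, 0], "spin": 0},
  {"xyz": [0, 0, 0], "spin": 0},
  {"xyz": [0, 0, 0], "spin": 0},
  {"xyz": [0, 0, 0], "spin": 0},
  {"xyz": [0, 0, 0], "spin": 0},
  {"xyz": [0, 0, 0], "spin": 0},
])

```text
time: 43.4
tool_pos: [496.5, 82.9, 99.7]
tcp_rot: [3.142, -0.003, -3.07]
contact_force: [-5.8, -2.0, 8.4]
grip_width: 36.7
finger_force: 3.8
```

jog_arm([
  {"xyz": [0, 0, 0.01], "spin": 0},
  {"xyz": [0, 0, 0.01], "spin": 0},
  {"xyz": [0, 0, 0.01], "spin": 0},
  {"xyz": [0, 0, 0], "spin": 0},
  {"xyz": [0, 0, 0], "spin": 0},
  {"xyz": [0, 0, 0], "spin": 0},
  {"xyz": [0, 0, 0], "spin": 0},
  {"xyz": [0, 0, 0], "spin": 0},
  {"xyz": [0, 0, 0], "spin": 0},
  {"xyz": [0, 0, 0], "spin": 0},
])

```text
time: 44.65
tool_pos: [496.6, 82.9, 97.3]
tcp_rot: [3.141, -0.003, -3.07]
contact_force: [-5.5, -0.5, 7.5]
grip_width: 36.4
finger_force: 3.9
```

jog_arm([
  {"xyz": [0, 0, 0.01], "spin": 0},
  {"xyz": [0, 0, 0.01], "spin": 0},
  {"xyz": [0, 0, 0], "spin": 0},
  {"xyz": [0, 0, 0], "spin": 0},
  {"xyz": [0, 0, 0], "spin": 0},
  {"xyz": [0, 0, 0], "spin": 0},
  {"xyz": [0, 0, 0], "spin": 0},
  {"xyz": [0, 0, 0], "spin": 0},
  {"xyz": [0, 0, 0], "spin": 0},
  {"xyz": [0, 0, 0], "spin": 0},
])

```text
time: 45.9
tool_pos: [496.7, 82.9, 96.0]
tcp_rot: [3.142, -0.002, -3.07]
contact_force: [-6.3, -0.1, 10.1]
grip_width: 37.2
finger_force: 5.0
```

```bash
python3 - <<'E'
from h import *
st()
p=np.load('c.npy');M=R.from_euler('z',p[2]).as_matrix();o=np.r_[p[:2],0]
for n,(r0,r1,c0,c1) in(('scene',(170,250,325,395)),('side',(165,215,265,330))):
    a=bot.capture(n);cv2.imwrite(f'pics/{n}9.png',a);g=cv2.cvtColor(a,cv2.COLOR_BGR2GRAY)[r0:r1,c0:c1]
    print(n)
    for i,r in enumerate(g[::2]): print(r0+2*i,''.join('#' if v<30 else '+' if v<60 else '-' if v<110 else '.' for v in r))
    for t in(.1,0,-.1):print(t,proj(cam(n),[M@np.array((71-150*np.cos(t),y,105+150*np.sin(t)))+o for y in(-38,-3,32)]).round(0).tolist())
    print('tip centre',proj(cam(n),bot.get_obs()['tool_pos']))
E
```

```text
t 45.9 cradle xyz [-71.9  -4.1  96. ] F [-6.3  0.3 10.1] yaw -3.0702149373792964 w 37.247779134505066
scene
170 ######++-+++++++++++#######++-----++++++++++#############+--...-------
172 ------++++++##+--++-+#########++++----++++++##+######+########++------
174 ......--++-....-+-++##############++++----++#####++###++++########+++#
176 ..................+###################++++++####++########+++#########
178 ..................-#########++##+++++#########+##############++-+#####
180 ...................-+#######+----+++...-+####################++#######
182 .......................-+####++++----......+################-+########
184 ..........................-+++++####+------+##############+++#########
186 ...........................+++++####--+++#############################
188 ...........................-+++####+----+##########+###++##########++#
190 .........................--++++####-----+#########--+++-.+############
192 .......................-----+++#####+------+######++-----######+#####+
194 -.....................-------++#########+--+++####++---+-++#+######+-.
196 #+...........
[... 3460 characters left out ...]
..------+++
201 -.-...................................--+++-..-+#####---------+++
203 .........................................-+---+######-----------.
205 --..----....................................---+###+----------...
207 -----.....-.-.............................--------------------...
209 -------..............................--------------.----------...
211 ----------....................-----------------------------..-+++
213 ------------............-----------------------------..---++--...
0.1 [[289.0, 189.0], [283.0, 184.0], [278.0, 180.0]]
0 [[289.0, 193.0], [283.0, 189.0], [278.0, 184.0]]
-0.1 [[290.0, 197.0], [284.0, 193.0], [278.0, 188.0]]
tip centre [[285.59607109 190.64151835]]
```

Fz jumped from about 8 to 10.1 N and the finger force from 3.9 to 5.0 N, so the pad has met the tube at a tip height of about 97 mm. About 8 mm more handle travel puts it half in.

jog_arm([
  {"xyz": [0, 0, 0.01], "spin": 0},
  {"xyz": [0, 0, 0.01], "spin": 0},
  {"xyz": [0, 0, 0.01], "spin": 0},
  {"xyz": [0, 0, 0], "spin": 0},
  {"xyz": [0, 0, 0], "spin": 0},
  {"xyz": [0, 0, 0], "spin": 0},
  {"xyz": [0, 0, 0], "spin": 0},
  {"xyz": [0, 0, 0], "spin": 0},
  {"xyz": [0, 0, 0], "spin": 0},
  {"xyz": [0, 0, 0], "spin": 0},
])

```text
time: 47.25
tool_pos: [496.8, 82.9, 93.8]
tcp_rot: [3.142, -0.002, -3.07]
contact_force: [-6.7, -0.6, 11.6]
grip_width: 37.2
finger_force: 5.6
```

jog_arm([
  {"xyz": [0, 0, 0.01], "spin": 0},
  {"xyz": [0, 0, 0.01], "spin": 0},
  {"xyz": [0, 0, 0], "spin": 0},
  {"xyz": [0, 0, 0], "spin": 0},
  {"xyz": [0, 0, 0], "spin": 0},
  {"xyz": [0, 0, 0], "spin": 0},
  {"xyz": [0, 0, 0], "spin": 0},
  {"xyz": [0, 0, 0], "spin": 0},
  {"xyz": [0, 0, 0], "spin": 0},
  {"xyz": [0, 0, 0], "spin": 0},
])

```text
time: 48.5
tool_pos: [497.0, 82.9, 92.2]
tcp_rot: [-3.142, -0.002, -3.07]
contact_force: [-6.6, 0.2, 11.6]
grip_width: 36.7
finger_force: 5.7
```

jog_arm([
  {"xyz": [0, 0, 0.01], "spin": 0},
  {"xyz": [0, 0, 0.01], "spin": 0},
  {"xyz": [0, 0, 0.01], "spin": 0},
  {"xyz": [0, 0, 0], "spin": 0},
  {"xyz": [0, 0, 0], "spin": 0},
  {"xyz": [0, 0, 0], "spin": 0},
  {"xyz": [0, 0, 0], "spin": 0},
  {"xyz": [0, 0, 0], "spin": 0},
  {"xyz": [0, 0, 0], "spin": 0},
  {"xyz": [0, 0, 0], "spin": 0},
])

```text
time: 49.75
tool_pos: [497.1, 82.9, 90.0]
tcp_rot: [-3.142, -0.001, -3.07]
contact_force: [-6.1, 0.0, 12.4]
grip_width: 36.7
finger_force: 6.4
```

jog_arm([
  {"xyz": [0, 0, 0.01], "spin": 0},
  {"xyz": [0, 0, 0.005], "spin": 0},
  {"xyz": [0, 0, 0], "spin": 0},
  {"xyz": [0, 0, 0], "spin": 0},
  {"xyz": [0, 0, 0], "spin": 0},
  {"xyz": [0, 0, 0], "spin": 0},
  {"xyz": [0, 0, 0], "spin": 0},
  {"xyz": [0, 0, 0], "spin": 0},
  {"xyz": [0, 0, 0], "spin": 0},
  {"xyz": [0, 0, 0], "spin": 0},
])

```text
time: 51.0
tool_pos: [497.2, 82.9, 89.0]
tcp_rot: [3.142, -0.001, -3.07]
contact_force: [-6.1, -0.5, 14.3]
grip_width: 36.3
finger_force: 6.9
```

The force is now about 6 N above the free swing, so the pad is about half in. I'll lift straight off.

jog_arm([
  {"xyz": [0, 0, -0.03], "spin": 0},
  {"xyz": [0, 0, -0.1], "spin": 0},
  {"xyz": [0, 0, -0.4], "spin": 0},
  {"xyz": [0, 0, -0.5], "spin": 0},
  {"xyz": [0, 0, -0.5], "spin": 0},
  {"xyz": [0, 0, 0], "spin": 0},
  {"xyz": [0, 0, 0], "spin": 0},
  {"xyz": [0, 0, 0], "spin": 0},
  {"xyz": [0, 0, 0], "spin": 0},
  {"xyz": [0, 0, 0], "spin": 0},
])

```text
time: 52.25
tool_pos: [497.9, 82.9, 209.8]
tcp_rot: [3.141, -0.001, -3.07]
contact_force: [-0.3, 0.3, 0.6]
grip_width: 36.8
finger_force: 0.0
```

```bash
python3 - <<'E'
from h import *
st(); print(bot.close_job())
E
```

```text
t 52.25 cradle xyz [-70.7  -4.2 209.8] F [-0.3  0.3  0.6] yaw -3.0703773893364734 w 36.788861380940965
the job is handed in; nothing more can be done
None
```

I handed the job in at 52 s; no verdict came back. By force and camera readings, the tube is seated in the vee against the stop plate, the clamp pad is about half in (about 12 N), and the robot is clear of everything.

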